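# Lock the lens cell in its fixture

## Robot

A 6-joint arm with a two-finger parallel gripper is mounted at the origin on the work surface. World frame = base frame: x ahead of the robot, y to its left, z up, the work surface at z = 0. Lengths are in mm, angles in degrees, forces in N, time in s.
With the tool pointing down it reaches from about 325 to 775 mm from the base axis. Payload 5.5 kg.
Tool frame: the origin (TCP) lies midway between the tips of the shut fingers; the grasp point (between the pads) lies 19 mm behind it; z points along the fingers, y is the direction in which the jaws open and shut (so a half turn about z gives the same grasp; the last joint's range is limited). The gripper opens to 88 mm and grips with 3 to 60 N. Pads are 20 mm wide; open, the fingers measure 115 mm over their backs; the gripper's body (75 mm by 178 mm) begins 61 mm behind the grasp point.
Start: joints at [-71.431, 5.22, 70.514, -0, 104.267, -3.249], TCP at [222.999, -557.035, 222.631] pointing down, gripper open.
Joint ranges: [-164.24, 164.24], [-49.07, 125.15], [9.68, 141.18], [-86.29, 266.29], [3.28, 154.24], [-151.56, 151.56]. Speed limits (degrees/s): [147.25, 147.25, 172.46, 180, 180, 180].

## Interface

Orientations are given as a 3x3 rotation matrix whose columns are the frame's x, y, z axes.
In Python, from plant import r gives the robot as it stands.
- The arm moves only by the shell command python3 -m jog 'ROWS' [FORCE]. ROWS is JSON, a list that holds one entry, the list of rows, each a list of 7 numbers: the shift along the tool's x, y, z in m, then the turn, a rotation vector about the tool's x, y, z in rad, then the opening in per cent of the stroke, from 0 (shut) to 100 (fully open). A call has exactly 5 rows; each row is the pose to reach, as a shift and turn from the pose commanded when the call began, along the tool's axes at that moment; what a row does not reach only later rows make up. A row lasts 1/8 s, in which the tool goes at most 62.5 mm and 10.7 degrees, less where a joint would pass 70% of its speed; a pose out of reach is approached as far as the arm can. A call with a gripper value outside its range is refused whole. The fingers move at their own pace and stop on an object; FORCE is the grip in N (left out, the last holds). Time passes only in rows, so rows that repeat a pose let the fingers close, or fill a call up. It gives the time, the measured TCP pose, the force and the opening at its end, in the units of the state.
- r.observe(): the state, without advancing time (a new reading comes with each control period).
- r.get_image(name): name is "scene" or "side" or "wrist"; returns a dict with "pixels" (384x512x3 uint8, red, green, blue), "mtx" (3x3 intrinsics, pixels), "R" (3x3) and "t" (3): a world point X has camera coordinates R X + t. Camera axes: x right, y down, z forward; pixel columns grow to the right and rows downward; lengths in mm; the calibration is good to about 2 mm. A picture is of the moment at which its call begins. There is no depth.
- r.sign_off(): hands the job in, once; it reports no verdict.
The state is a dict: "time_s": time; "joints": joint angles; "dq": joint speeds; "effort": joint torques, N m; "eef_pos": TCP position; "orientation": TCP orientation; "contact_force": force on the tool from outside, world axes, zero at the start; "moment": the same for the moment, N m; "finger_gap": opening from 0.0 (shut) to 1.0 (fully open).
Only numpy, scipy, OpenCV 4.12 (cv2) and the standard library are available. Lean on these libraries where they do the work, as an engineer would, in place of code of your own. Each camera call takes 0.05 s, during which the arm holds its last target.

## Task

On the optical table, one of the two lens-cell fixtures is still open. Push its black lens cell along the channel until it is fully home against the end stop, then push the fixture's lever over past its dead point until it snaps into lock behind the cell. Only push, with the fingertips: never lift the cell out of its channel, and leave the other, already locked fixture and the things lying around as they are.

Things in the scene. Friction and masses are not known exactly. Their poses are not given: they have to be found in the camera images.
- fixture_a: the OPEN fixture: aluminium plate, 12 mm thick, fixed on the table. Origin at table level under the channel's middle line; x along the channel to the end stop, y left, z up. Plate spans x -100..80, y -40..80 mm. Rails: inner faces at y +-27 mm, x -90..60, tops at z 24. A spring strut (15 mm thick, top at z 41) links the lever to a pin at x 56, y 55 mm
- stop_a (a point): on fixture_a: middle of the end stop's face, which looks to -x, at the channel floor: x 50, y 0, z 12 mm in fixture_a's frame. The stop is rigid, 14 mm thick, its top at z 36 mm
- cell_a: lens cell to push home: black block 60 (x) x 50 (y) x 34 mm tall, round lens in its top, 0.15-0.3 kg, loose in the channel, 2 mm play each side. Origin: centre of its underside. It starts 35-55 mm short of the stop, square within 0.02 rad; home = origin at x 20 mm in fixture_a's frame (30 mm before stop_a). Pushed on its rear (-x) face it slides with 1-4 N
- lever_a (a joint): lever angle about its upright pivot, rad: 0 open (start), 1.5 locked at its stop; grows counter-clockwise from above. A spring pulls it back to 0 below the dead point at 0.85 and snaps it on to 1.5 beyond. Needs up to about 7 N at the grip. In fixture_a's frame the handle points from the pivot at 0.87 + this angle from +x towards +y: open ahead-left, locked back-left
- lever_a_pivot (a point): on fixture_a's lever pivot axis, 66 mm above the table, at x -19, y 55 mm in fixture_a's frame. Under the handle the lever carries a 50 mm tongue (z 28-40 mm): open it points to -x, outside the channel; locked it points to -y, 3 mm behind the home cell's rear face. If the cell is not home the tongue strikes it and the lever cannot lock
- lever_a_grip (a point): centre of the lever's black rubber grip, 88 mm from the pivot axis, 66 mm above the table; turns with the lever. The grip is a level round bar 20 mm thick, 55 to 118 mm from the pivot (inboard, a 12 mm steel bar). Push it sideways on its clockwise side (seen from above), fingertips about 45 mm above the table
- fixture_b: a second fixture of the same build as fixture_a, its cell already home and its lever already LOCKED (pointing back and to the left); to be left alone. Origin and axes as for fixture_a
- cell_b: lens cell already locked in fixture_b, same block as cell_a; to be left alone
- lever_b (a joint): angle of fixture_b's lever, rad: 0 = locked as it starts, negative = being opened
- lens_box: small flat white-and-grey plastic lens box, 46 x 46 x 24 mm, on the table just right of the open fixture; bystander
- screw_tin: small round aluminium screw tin, 47 mm across, 30 mm tall, on the table just right of the already locked fixture; bystander
- driver: screwdriver lying on the table; bystander
- wrench: wrench lying on the table; bystander
- post: loose upright steel post, 25 mm across, 100 mm tall, beyond the fixtures; bystander
- mirror_mount: loose black mirror mount on a post with a 60 x 40 mm foot, 123 mm tall, beyond the fixtures; bystander
- tissue_box: cardboard box 70 x 120 x 50 mm, left of the fixtures; bystander

How it is judged (in metres and radians):
On the way, in this order (a step that is already met when the one before it is completed fails the run):
1. the open fixture's cell has been pushed home against the stop, its lever still open (x of cell_a in the frame of fixture_a above 0.017 m and z of cell_a in the frame of fixture_a below 0.015 m and value of joint lever_a below 0.6 rad), for 0.2 s.
2. the lever has snapped into lock (value of joint lever_a above 1.42 rad), for 0.2 s.
At the end, for the whole second after the job is handed in: cell_a lies flat in its channel within 3 mm of the end stop (origin beyond x = 17 mm in fixture_a's frame) and at rest, lever_a is locked (above 1.42 rad), the other fixture is still locked with its cell in place (x of cell_a in the frame of fixture_a above 0.017 m and z of cell_a in the frame of fixture_a below 0.015 m and value of joint lever_a above 1.42 rad and angle between cell_a's own z axis and vertical below 0.05 rad and linear speed of cell_a below 0.02 m/s and value of joint lever_b above -0.08 rad and x of cell_b in the frame of fixture_b above 0.0145 m); the robot touches nothing.
It fails at once if the cell is lifted (more than 6 mm off the channel floor) or tipped (z of cell_a in the frame of fixture_a above 0.018 m or angle between cell_a's own z axis and vertical above 0.2 rad).
It fails at once if the other fixture is disturbed: its lever is opened by more than 0.2 rad or its cell moved more than 8 mm (value of joint lever_b below -0.2 rad or distance of cell_b from where it was at the start of the episode above 0.008 m).
It fails at once if a bystander is moved more than 20 mm (distance of any of lens_box, screw_tin, driver, wrench, post, mirror_mount, tissue_box from where it was at the start of the episode above 0.02 m).
It also fails if it takes over 48 s, if anything falls off the work surface, if the arm or the gripper's body presses on something with over 40 N, if the wrist force passes 120 N, or if a joint passes its speed limit or range.

## Working session

There is one attempt and no reset: what is moved stays moved. The work goes in short steps, Python scripts to look and compute and a shell command to move; the robot and the scene stay as the last step left them, time stands still between calls to the robot, and variables do not carry over. Pictures are saved under pics/ and viewed, and the job is handed in when it is done.

```bash
ls; mkdir -p pics
python3 - <<'E'
from plant import r
import cv2
print(r.observe())
for n in ["scene","side","wrist"]:
    im=r.get_image(n); cv2.imwrite(f"pics/{n}0.png",im["pixels"][:,:,::-1]); print(n,im["mtx"].tolist(),im["R"].round(4).tolist(),im["t"].round(1).tolist())
E
```

```text
pics
{'time_s': 0.0, 'joints': array([-7.14318643e+01,  5.26255022e+00,  7.05796774e+01,  1.39995444e-03,
        1.04265928e+02, -3.24870200e+00]), 'dq': array([ 0.05296347, -0.05683519,  0.00826979, -0.13050572,  0.02067302,
        0.08182491]), 'effort': array([-1.45622427e-03, -4.46448934e+01, -4.06451583e+01,  6.94954488e-02,
        2.92484765e-02, -1.28251372e-04]), 'eef_pos': array([ 222.90003031, -556.75543217,  221.53440758]), 'orientation': array([[ 9.28374460e-01,  3.71645701e-01, -5.78645979e-04],
       [ 3.71646129e-01, -9.28372730e-01,  1.79694555e-03],
       [ 1.30627941e-04, -1.88328989e-03, -9.99998218e-01]]), 'contact_force': array([ 0.32658779, -0.48422095, -0.09570004]), 'moment': array([-0.01389206, -0.04403629, -0.00743186]), 'finger_gap': 1.0023115258127537}
scene [[434.8744359410959, 0.0, 258.0874526608628], [0.0, 434.8744359410959, 186.84224627751675], [0.0, 0.0, 1.0]] [[-0.3639, 0.9313, 0.014], [0.668, 0.2715, -0.6928], [-0.6491, -0.2428, -0.7209]] [173.4, -329.7, 1503.6]
side [[491.40003554071455, 0.0, 256.962454579957], [0.0, 491.40003554071455, 187.69200539758742], [0.0, 0.0, 1.0]] [[0.9997, -0.0242, -0.0095], [-0.0202, -0.4937, -0.8694], [0.0163, 0.8693, -0.4941]] [-560.8, 101.5, 1271.6]
wrist [[279.54409580258016, 0.0, 255.88564043572825], [0.0, 279.54409580258016, 186.8981608722684], [0.0, 0.0, 1.0]] [[0.3713, -0.9285, -0.0016], [-0.8857, -0.3547, 0.2995], [-0.2787, -0.1098, -0.9541]] [-599.1, -36.0, 390.5]
```

View pics/scene0.png

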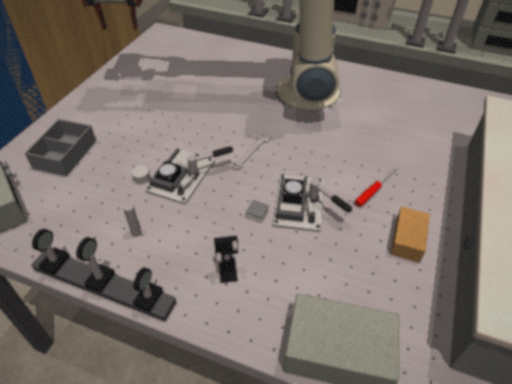

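View pics/side0.png

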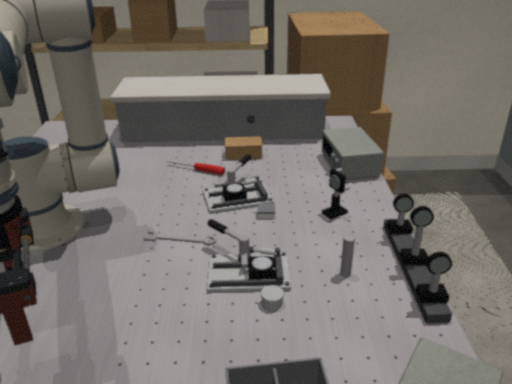

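View pics/wrist0.png

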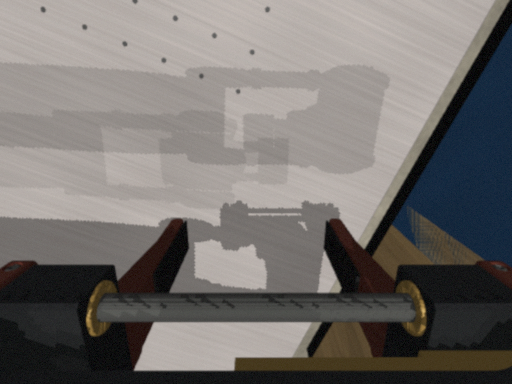

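Run:
```python
import cv2
a=cv2.imread("pics/scene0.png")[155:245,250:370]; cv2.imwrite("pics/sc.png",cv2.resize(a,None,fx=6.5,fy=6.5,interpolation=cv2.INTER_CUBIC))
a=cv2.imread("pics/side0.png")[140:230,190:290]; cv2.imwrite("pics/sd.png",cv2.resize(a,None,fx=6.5,fy=6.5,interpolation=cv2.INTER_CUBIC))
```

```text
(no output)
```

View pics/sc.png

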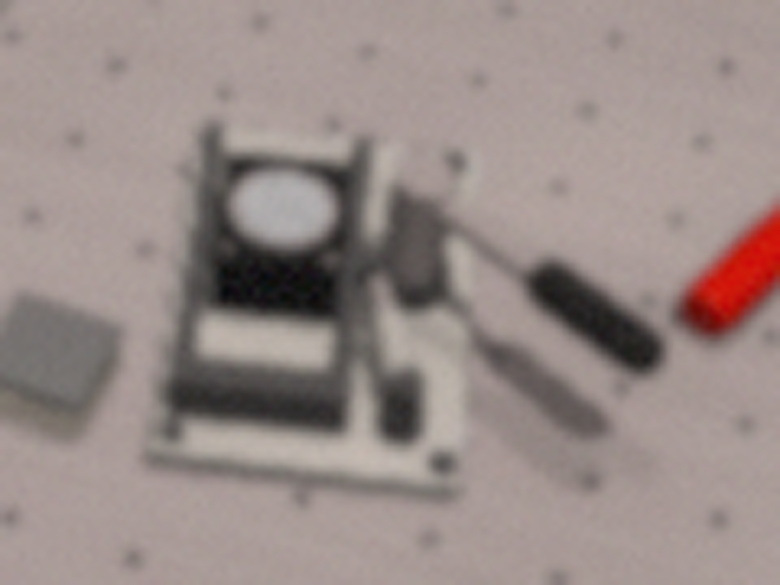

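View pics/sd.png

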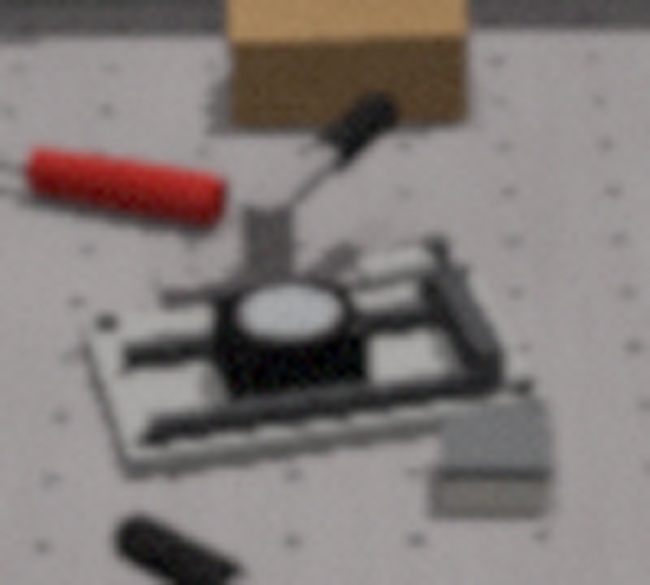

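```bash
cat > h.py <<'E'
import numpy as np, cv2
from plant import r
def ray(im,u,v,z):
    d=np.linalg.inv(im["mtx"])@[u,v,1]; R=np.array(im["R"]); c=-R.T@im["t"]; d=R.T@d
    return (c+d*(z-c[2])/d[2])
def px(im,X):
    p=im["mtx"]@(np.array(im["R"])@X+im["t"]); return p[:2]/p[2]
def rel(X,yaw_deg=None):
    "world point -> shift in current tool axes (mm)"
    o=r.observe(); return o["orientation"].T@(np.array(X)-o["eef_pos"])
E
python3 - <<'E'
from h import *
s=r.get_image("scene"); d=r.get_image("side")
f=lambda im,u,v,z,ou,ov: ray(im,ou+u/6.5,ov+v/6.5,z).round(1)
for n,u,v,z in [("fr",148,455,12),("fl",458,487,12),("lens",285,208,46),("grip",595,318,66),("boxtop",60,345,24)]: print("scene",n,f(s,u,v,z,250,155))
for n,u,v,z in [("rr",130,465,12),("rl",90,325,12),("fl",430,240,12),("lens",290,313,46),("grip",362,125,66),("boxtop",495,435,24)]: print("side",n,f(d,u,v,z,190,140))
E
```

```text
scene fr [610.3  91.1  12. ]
scene fl [581.  205.1  12. ]
scene lens [498.4 106.8  46. ]
scene grip [527.9 236.6  66. ]
scene boxtop [581.   43.5  24. ]
side rr [437.2  38.2  12. ]
side rl [412.8 154.1  12. ]
side fl [564.2 226.6  12. ]
side lens [502.7 101.4  46. ]
side grip [534.  238.1  66. ]
side boxtop [586.4  36.2  24. ]
```

```bash
cat >> h.py <<'E'
from scipy.spatial.transform import Rotation as Ro
def go(X,yaw):
    "shift (m) and rotvec in current tool axes to reach TCP X with tool x at yaw deg, pointing down"
    o=r.observe(); c,s=np.cos(np.radians(yaw)),np.sin(np.radians(yaw))
    T=np.array([[c,s,0],[s,-c,0],[0,0,-1]]); R=o["orientation"]
    print("shift",(R.T@(np.array(X)-o["eef_pos"])/1000).round(4),"rv",Ro.from_matrix(R.T@T).as_rotvec().round(3), "at",o["eef_pos"].round(1),"t",o["time_s"])
E
python3 - <<'E'
from h import *
w=r.get_image("wrist");o=r.observe();R=o["orientation"]
print("cam in tool",R.T@(-w["R"].T@w["t"]-o["eef_pos"]))
go([470,90,280],14.4)
E
```

```text
cam in tool [  82.3869207    -0.25236933 -160.6347168 ]
shift [ 0.4698 -0.5088 -0.0574] rv [-0.001  0.     0.13 ] at [ 223.  -556.9  222.3] t 0.3
```

```bash
python3 -m jog '[[[0.024,-0.05,-0.01,0,0,0.02,0],[0.048,-0.10,-0.02,0,0,0.05,0],[0.073,-0.15,-0.03,0,0,0.08,0],[0.097,-0.2,-0.04,0,0,0.1,0],[0.12,-0.25,-0.05,0,0,0.13,0]]]'
python3 -c "
from h import *
go([540,115,275],14.4)"
```

```text
time_s: 0.92
eef_pos: [241.3, -278.6, 273.0]
orientation: [[0.969, 0.247, 0.001], [0.247, -0.969, -0.0], [0.0, 0.0, -1.0]]
contact_force: [0.4, 0.1, -0.0]
finger_gap: 0.47
shift [ 0.3867 -0.3076 -0.002 ] rv [ 0.    -0.    -0.002] at [ 241.3 -278.6  273. ] t 0.925
```

```bash
python3 -m jog '[[[0.039,-0.031,0,0,0,0,0],[0.078,-0.062,0,0,0,0,0],[0.117,-0.093,0,0,0,0,0],[0.156,-0.124,0,0,0,0,0],[0.195,-0.155,0,0,0,0,0]]]'
python3 -m jog '[[[0.039,-0.031,0,0,0,0,0],[0.078,-0.062,0,0,0,0,0],[0.117,-0.093,0,0,0,0,0],[0.156,-0.124,0,0,0,0,0],[0.192,-0.153,0,0,0,0,0]]]'
python3 -m jog '[[[0,0,0,0,0,0,0],[0,0,0,0,0,0,0],[0,0,0,0,0,0,0],[0,0,0,0,0,0,0],[0,0,0,0,0,0,0]]]'
python3 -c "
from h import *
w=r.get_image('wrist');cv2.imwrite('pics/w1.png',w['pixels'][:,:,::-1]);print(r.observe()['joints'])"
```

```text
time_s: 1.55
eef_pos: [392.6, -80.3, 272.9]
orientation: [[0.969, 0.248, 0.001], [0.248, -0.969, -0.0], [0.001, 0.001, -1.0]]
contact_force: [0.6, -1.1, 0.4]
finger_gap: 0.004
time_s: 2.17
eef_pos: [540.7, 115.7, 272.5]
orientation: [[0.969, 0.249, 0.0], [0.249, -0.969, -0.0], [0.0, 0.0, -1.0]]
contact_force: [0.5, -0.3, 0.8]
finger_gap: 0.006
time_s: 2.8
eef_pos: [539.7, 113.5, 273.1]
orientation: [[0.969, 0.247, 0.001], [0.247, -0.969, 0.0], [0.001, 0.0, -1.0]]
contact_force: [0.1, 0.6, -0.3]
finger_gap: 0.006
[ 8.35480419e+00 -1.36375075e+00  7.21132034e+01 -8.12085573e-04
  1.09214042e+02  8.40240127e+01]
```

View pics/w1.png

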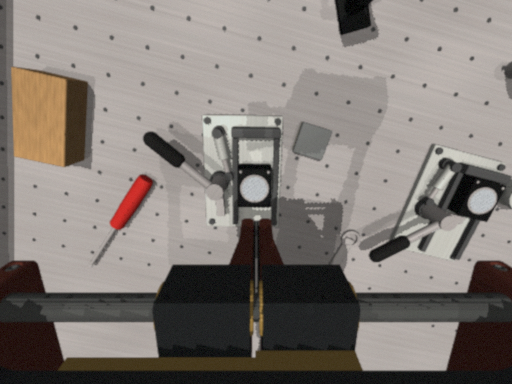

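```bash
python3 -c "
import cv2
a=cv2.imread('pics/w1.png')[105:240,135:295]; cv2.imwrite('pics/w1c.png',cv2.resize(a,None,fx=4.4,fy=4.4,interpolation=cv2.INTER_CUBIC))"
```

```text
(no output)
```

View pics/w1c.png

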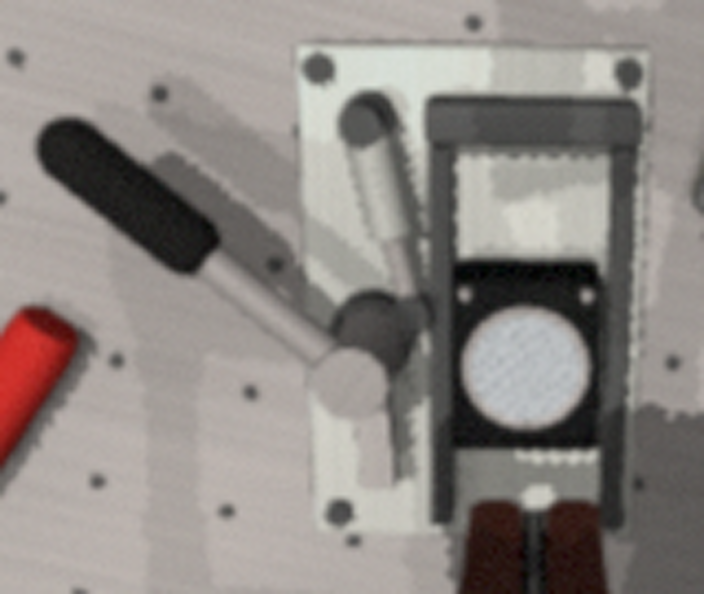

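Run:
```python
from h import *
w=r.get_image("wrist"); f=lambda u,v,z: ray(w,135+u/4.4-.4,105+v/4.4-.4,z)
P={"fl":((297,46,12),(80,80)),"fr":((648,50,12),(80,-40)),"rl":((317,527,12),(-100,80)),
"stopL":((426,100,36),(64,None)),"lens":((527,368,46),None),"hub":((348,383,72),None),"tip":((65,140,66),None),"gripin":((195,252,66),None),"rear":((525,445,46),None),"stopfaceTop":((530,143,36),None)}
W={k:f(*v[0]) for k,v in P.items()}
src=np.array([[80,80],[80,-40],[-100,80]],float);dst=np.array([W[k][:2] for k in("fl","fr","rl")])
a=src-src.mean(0);b=dst-dst.mean(0);U,S,V=np.linalg.svd(a.T@b);Rt=(U@V).T
O=dst.mean(0)-Rt@src.mean(0);print("yaw",np.degrees(np.arctan2(Rt[1,0],Rt[0,0])),"O",O,"res",(src@Rt.T+O-dst).round(1).tolist())
for k in W: print(k,W[k][:2].round(1),"fix",(Rt.T@(W[k][:2]-O)).round(1))
```

```text
yaw 13.519534559233552 O [521.08921627 109.97999185] res [[1.4, 1.5], [1.9, -1.7], [-3.3, 0.2]]
fl [578.7 205. ] fix [78.2 78.9]
fr [606.3  91.5] fix [ 78.6 -37.9]
rl [408.5 164.2] fix [-96.8  79. ]
stopL [574.8 158. ] fix [63.5 34.2]
lens [499.2 105.7] fix [-22.3   1. ]
hub [488.8 160.2] fix [-19.6  56.4]
tip [540.3 257.4] fix [ 53.2 138.8]
gripin [516.4 214.4] fix [ 19.8 102.6]
rear [472.6  99.7] fix [-49.6   1.3]
stopfaceTop [569.8 122.7] fix [50.4  0.9]
```

```bash
python3 -c "
from h import *
go([443,92,275],13.7)"
```

```text
shift [-0.0992 -0.0029 -0.0022] rv [ 0.    -0.     0.011] at [539.8 113.7 272.9] t 2.9
```

```bash
python3 -m jog '[[[-0.05,-0.0015,0,0,0,0.01,0],[-0.099,-0.003,0.02,0,0,0.01,0],[-0.099,-0.003,0.08,0,0,0.01,0],[-0.099,-0.003,0.14,0,0,0.01,0],[-0.099,-0.003,0.19,0,0,0.01,0]]]'
python3 -m jog '[[[0,0,0.02,0,0,0,0],[0,0,0.03,0,0,0,0],[0,0,0.03,0,0,0,0],[0,0,0.03,0,0,0,0],[0,0,0.03,0,0,0,0]]]'
python3 -c "
from h import *
go([443,92,26],13.7)
w=r.get_image('side');cv2.imwrite('pics/s2.png',cv2.resize(w['pixels'][120:250,140:310,::-1],None,fx=4,fy=4))
w=r.get_image('wrist');cv2.imwrite('pics/w2.png',w['pixels'][:,:,::-1])"
```

```text
time_s: 3.52
eef_pos: [442.6, 92.2, 80.5]
orientation: [[0.971, 0.238, -0.0], [0.238, -0.971, -0.0], [-0.0, -0.0, -1.0]]
contact_force: [0.2, 0.7, -1.3]
finger_gap: 0.005
time_s: 4.15
eef_pos: [444.1, 92.5, 53.9]
orientation: [[0.971, 0.238, 0.002], [0.238, -0.971, 0.0], [0.002, 0.0, -1.0]]
contact_force: [0.8, -0.4, 0.7]
finger_gap: 0.005
shift [-0.0012  0.0002  0.0279] rv [ 0.    -0.002  0.002] at [444.1  92.5  53.9] t 4.15
```

View pics/s2.png

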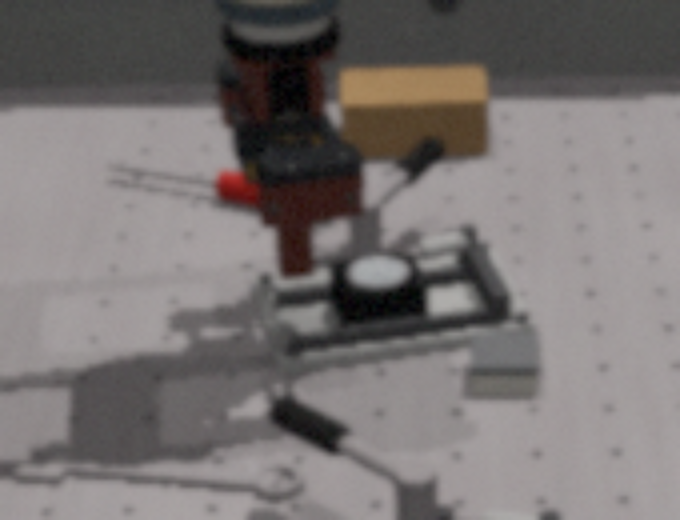

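View pics/w2.png

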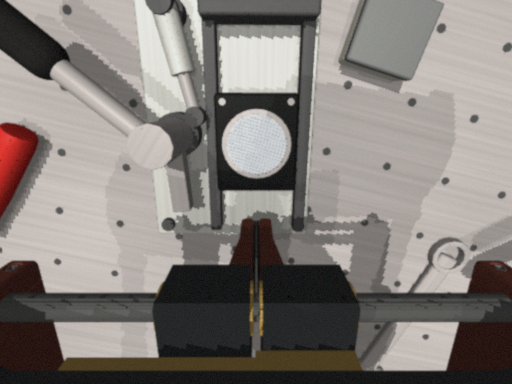

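```bash
python3 -m jog '[[[0,0,0.014,0,0,0,0],[0,0,0.027,0,0,0,0],[0,0,0.027,0,0,0,0],[0.004,0,0.027,0,0,0,0],[0.008,0,0.027,0,0,0,0]]]'
python3 -m jog '[[[0.004,0,0,0,0,0,0],[0.008,0,0,0,0,0,0],[0.012,0,0,0,0,0,0],[0.016,0,0,0,0,0,0],[0.02,0,0,0,0,0,0]]]'
python3 -m jog '[[[0.004,0,0,0,0,0,0],[0.008,0,0,0,0,0,0],[0.012,0,0,0,0,0,0],[0.016,0,0,0,0,0,0],[0.02,0,0,0,0,0,0]]]'
python3 -c "
from h import *
w=r.get_image('wrist');cv2.imwrite('pics/w3.png',w['pixels'][:,:,::-1])"
```

```text
time_s: 4.88
eef_pos: [451.7, 94.4, 26.1]
orientation: [[0.971, 0.238, 0.001], [0.238, -0.971, 0.0], [0.001, 0.0, -1.0]]
contact_force: [0.1, 0.3, 0.9]
finger_gap: 0.003
time_s: 5.5
eef_pos: [470.6, 99.1, 25.6]
orientation: [[0.971, 0.239, -0.0], [0.239, -0.971, -0.0], [-0.0, -0.0, -1.0]]
contact_force: [-1.3, -0.9, 2.3]
finger_gap: 0.002
time_s: 6.12
eef_pos: [490.2, 103.9, 25.6]
orientation: [[0.971, 0.238, -0.0], [0.238, -0.971, -0.0], [-0.0, -0.0, -1.0]]
contact_force: [-1.1, 0.1, 1.9]
finger_gap: 0.002
```

View pics/w3.png

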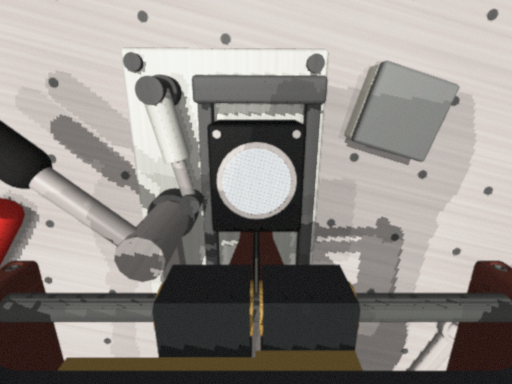

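```bash
python3 -m jog '[[[0.003,0,0,0,0,0,0],[0.005,0,0,0,0,0,0],[0.007,0,0,0,0,0,0],[0.009,0,0,0,0,0,0],[0.010,0,0,0,0,0,0]]]'
python3 -m jog '[[[0.001,0,0,0,0,0,0],[0.0015,0,0,0,0,0,0],[0.002,0,0,0,0,0,0],[0.002,0,0,0,0,0,0],[0.002,0,0,0,0,0,0]]]'
python3 -c "
from h import *
w=r.get_image('wrist');cv2.imwrite('pics/w4.png',w['pixels'][:,:,::-1])"
```

```text
time_s: 6.8
eef_pos: [499.2, 106.2, 25.5]
orientation: [[0.971, 0.239, -0.001], [0.239, -0.971, -0.0], [-0.001, -0.0, -1.0]]
contact_force: [-5.4, -0.8, 2.6]
finger_gap: 0.005
time_s: 7.42
eef_pos: [499.3, 106.3, 25.6]
orientation: [[0.971, 0.239, -0.006], [0.239, -0.971, -0.001], [-0.006, -0.0, -1.0]]
contact_force: [-12.4, -1.8, 7.2]
finger_gap: -0.002
```

View pics/w4.png

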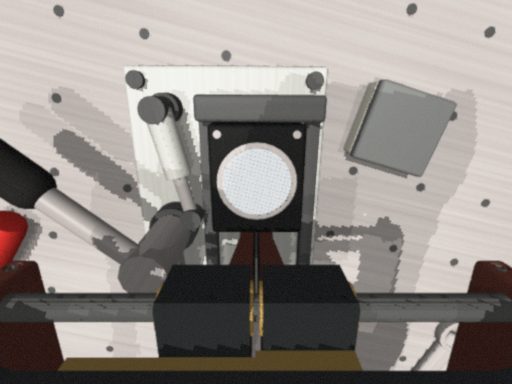

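```bash
python3 -m jog '[[[-0.006,0,0,0,0,0,0],[-0.014,0,0,0,0,0,0],[-0.016,0,-0.03,0,0,0,0],[-0.016,0,-0.08,0,0,0,0],[-0.016,0,-0.11,0,0,0,0]]]'
python3 -c "
from h import *
w=r.get_image('wrist');cv2.imwrite('pics/w5.png',w['pixels'][:,:,::-1])
go([560,222,120],-20)"
```

```text
time_s: 8.1
eef_pos: [486.6, 103.0, 138.5]
orientation: [[0.971, 0.238, 0.004], [0.238, -0.971, 0.001], [0.004, 0.0, -1.0]]
contact_force: [-0.7, -0.0, -0.9]
finger_gap: 0.004
shift [ 0.098  -0.0982  0.0233] rv [-0.002 -0.009  0.59 ] at [488.  103.2 142.5] t 8.15
```

View pics/w5.png

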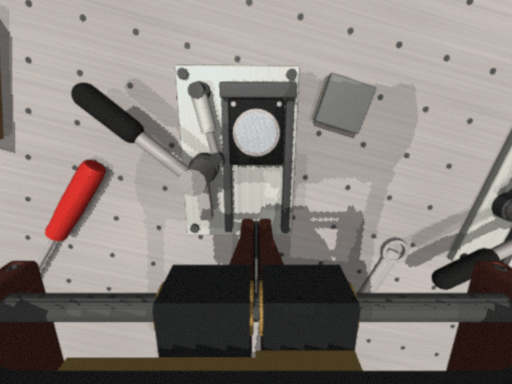

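```bash
python3 - <<'E'
from h import *
w=r.get_image("wrist");c,s=np.cos(np.radians(13.7)),np.sin(np.radians(13.7));R=np.array([[c,-s],[s,c]])
for n,u,v,z in [("lens",256,132,46),("rear",257,165.5,46),("fl",177,67,12),("fr",298,67,12),("grip",107,111,66)]:
    print(n,R.T@(ray(w,u,v,z)[:2]-[521,110]))
E
python3 -m jog '[[[0.03,-0.03,0,0,0,0.12,0],[0.06,-0.06,0,0,0,0.24,0],[0.098,-0.098,0,0,0,0.36,0],[0.098,-0.098,0,0,0,0.48,0],[0.098,-0.098,0,0,0,0.59,0]]]'
python3 -c "
from h import *
go([560,222,45],-20); print(r.observe()['joints'])"
```

```text
lens [21.05695854  1.24506292]
rear [-10.09714333   0.25840536]
fl [79.43965635 77.58494778]
fr [ 79.6018817  -39.29932059]
grip [ 39.96115735 123.75715806]
time_s: 8.82
eef_pos: [557.3, 221.9, 132.9]
orientation: [[0.939, -0.345, -0.003], [-0.345, -0.939, -0.001], [-0.003, 0.002, -1.0]]
contact_force: [-0.3, 0.3, 0.1]
finger_gap: 0.006
shift [ 0.0028 -0.0012  0.0879] rv [ 0.002  0.003 -0.003] at [557.3 221.9 132.9] t 8.825
[ 1.84661847e+01  5.39623630e+00  7.94088516e+01 -1.42807461e-03
  9.53824911e+01  1.28625182e+02]
```

```bash
python3 -m jog '[[[0.006,0,0.01,0,0,0,0],[0.006,0,0.035,0,0,0,0],[0.006,0,0.06,0,0,0,0],[0.006,0,0.08,0,0,0,0],[0.006,0,0.088,0,0,0,0]]]'
python3 - <<'E'
from h import *
w=r.get_image('wrist');cv2.imwrite('pics/w6.png',w['pixels'][:,:,::-1])
w=r.get_image('scene');cv2.imwrite('pics/c6.png',cv2.resize(w['pixels'][130:260,240:400,::-1],None,fx=4,fy=4))
# arc waypoints: tip centre for lever angle th
c,s=np.cos(np.radians(13.7)),np.sin(np.radians(13.7));R=np.array([[c,-s],[s,c]])
o=r.observe()
for th in [0,.15,.3,.45,.6,.75,.9,1.05,1.2]:
    a=.87+th; d=np.array([np.cos(a),np.sin(a)]); n=np.array([d[1],-d[0]])
    p=R@(np.array([-19,55])+86*d+20*n)+[521,110]
    yaw=-20+np.degrees(th); t=o["orientation"].T@(np.r_[p,45]-o["eef_pos"])/1000
    print(th,p.round(1),"shift",t.round(4),"rotz",-th)
print(o["eef_pos"])
E
```

```text
time_s: 9.45
eef_pos: [562.5, 218.8, 45.2]
orientation: [[0.94, -0.341, -0.003], [-0.341, -0.94, -0.001], [-0.002, 0.002, -1.0]]
contact_force: [-0.3, -0.0, 0.7]
finger_gap: 0.007
0 [545.7 227. ] shift [-0.0189 -0.0016  0.0014] rotz 0
0.15 [534.9 234.7] shift [-0.0317 -0.005   0.0014] rotz -0.15
0.3 [523.1 240.6] shift [-0.0448 -0.0066  0.0015] rotz -0.3
0.45 [510.5 244.7] shift [-0.058  -0.0061  0.0015] rotz -0.45
0.6 [497.5 246.9] shift [-0.071  -0.0037  0.0015] rotz -0.6
0.75 [484.2 247.1] shift [-0.0836  0.0006  0.0015] rotz -0.75
0.9 [471.1 245.3] shift [-0.0953  0.0068  0.0015] rotz -0.9
1.05 [458.4 241.6] shift [-0.1059  0.0146  0.0016] rotz -1.05
1.2 [446.4 236. ] shift [-0.1153  0.0239  0.0016] rotz -1.2
[562.97082249 219.10226849  46.4032242 ]
```

View pics/w6.png

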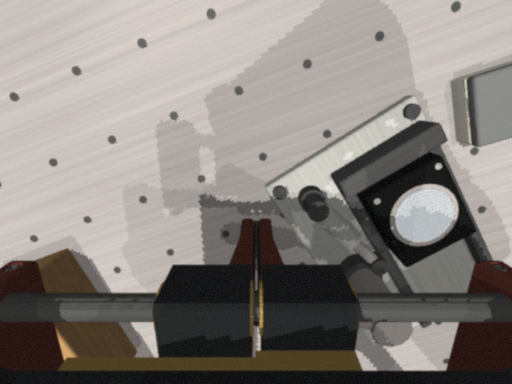

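View pics/c6.png

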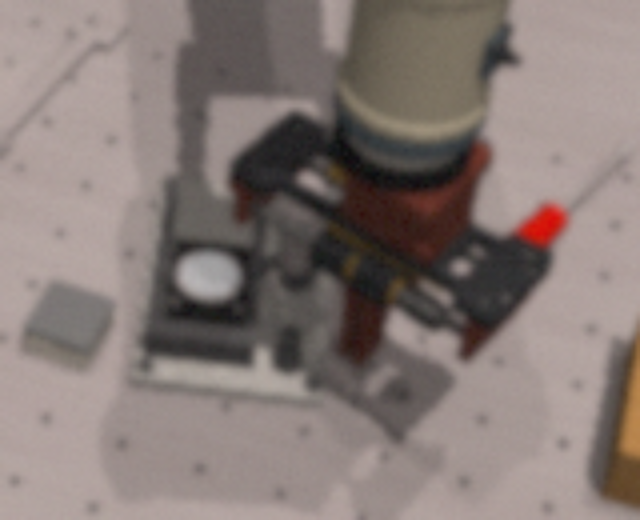

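```bash
python3 -m jog '[[[-0.007,0,0,0,0,0,0],[-0.013,-0.001,0,0,0,0,0],[-0.019,-0.0015,0,0,0,0,0],[-0.025,-0.0035,0,0,0,-0.07,0],[-0.032,-0.005,0,0,0,-0.15,0]]]'
python3 - <<'E'
from h import *
w=r.get_image('scene');cv2.imwrite('pics/c7.png',cv2.resize(w['pixels'][130:260,240:400,::-1],None,fx=4,fy=4))
c,s=np.cos(np.radians(13.7)),np.sin(np.radians(13.7));R=np.array([[c,-s],[s,c]])
o=r.observe()
for th in [.15,.3,.45,.6,.75,.9,1.05,1.2]:
    a=.87+th; d=np.array([np.cos(a),np.sin(a)]); n=np.array([d[1],-d[0]])
    p=R@(np.array([-19,55])+86*d+20*n)+[521,110]
    t=o["orientation"].T@(np.r_[p,45]-o["eef_pos"])/1000
    print(th,"shift",t.round(4),"rotz",.15-th)
print(o["eef_pos"])
E
```

```text
time_s: 10.18
eef_pos: [536.7, 235.2, 48.8]
orientation: [[0.981, -0.196, 0.005], [-0.196, -0.981, 0.0], [0.005, -0.001, -1.0]]
contact_force: [6.4, -1.3, -0.9]
finger_gap: 0.004
0.15 shift [-0.0008  0.0011  0.0037] rotz 0.0
0.3 shift [-0.0136 -0.0024  0.0037] rotz -0.15
0.45 shift [-0.0267 -0.0041  0.0036] rotz -0.30000000000000004
0.6 shift [-0.0399 -0.0037  0.0036] rotz -0.44999999999999996
0.75 shift [-0.0529 -0.0013  0.0035] rotz -0.6
0.9 shift [-0.0655  0.0029  0.0035] rotz -0.75
1.05 shift [-0.0772  0.009   0.0034] rotz -0.9
1.2 shift [-0.0879  0.0168  0.0034] rotz -1.05
[535.92041829 235.58560278  48.72718268]
```

View pics/c7.png

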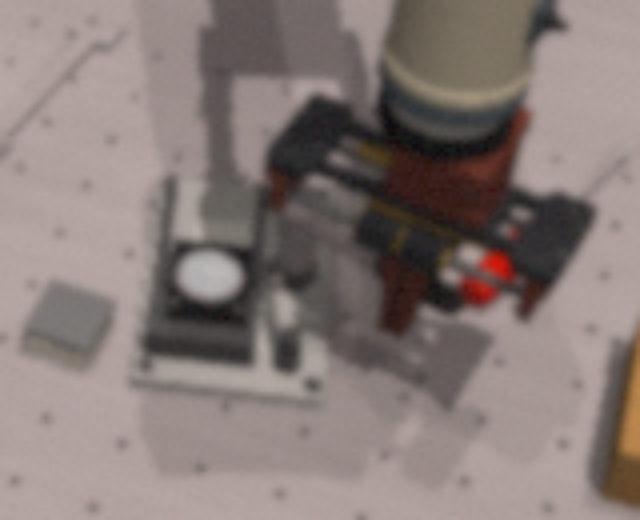

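```bash
python3 -m jog '[[[-0.007,-0.002,0.002,0,0,-0.07,0],[-0.014,-0.003,0.003,0,0,-0.15,0],[-0.022,-0.004,0.003,0,0,-0.25,0],[-0.031,-0.005,0.003,0,0,-0.35,0],[-0.04,-0.0045,0.003,0,0,-0.45,0]]]'
python3 - <<'E'
from h import *
w=r.get_image('scene');cv2.imwrite('pics/c8.png',cv2.resize(w['pixels'][130:260,240:400,::-1],None,fx=4,fy=4))
w=r.get_image('side');cv2.imwrite('pics/s8.png',cv2.resize(w['pixels'][120:250,160:320,::-1],None,fx=4,fy=4))
c,s=np.cos(np.radians(13.7)),np.sin(np.radians(13.7));R=np.array([[c,-s],[s,c]])
o=r.observe()
for th in [.6,.75,.9,1.05,1.2]:
    a=.87+th; d=np.array([np.cos(a),np.sin(a)]); n=np.array([d[1],-d[0]])
    p=R@(np.array([-19,55])+86*d+20*n)+[521,110]
    t=o["orientation"].T@(np.r_[p,45]-o["eef_pos"])/1000
    print(th,"shift",t.round(4),"rotz",.6-th)
print(o["eef_pos"])
E
```

```text
time_s: 10.85
eef_pos: [497.9, 248.0, 46.4]
orientation: [[0.968, 0.25, 0.004], [0.25, -0.968, 0.002], [0.005, -0.0, -1.0]]
contact_force: [3.0, 0.8, 1.8]
finger_gap: 0.005
0.6 shift [0.0001 0.0012 0.0009] rotz 0.0
0.75 shift [-0.0126 -0.0023  0.0009] rotz -0.15000000000000002
0.9 shift [-0.0258 -0.0038  0.0009] rotz -0.30000000000000004
1.05 shift [-0.039  -0.0034  0.0008] rotz -0.45000000000000007
1.2 shift [-0.052  -0.001   0.0008] rotz -0.6
[497.02928098 247.98604629  45.9411993 ]
```

View pics/c8.png

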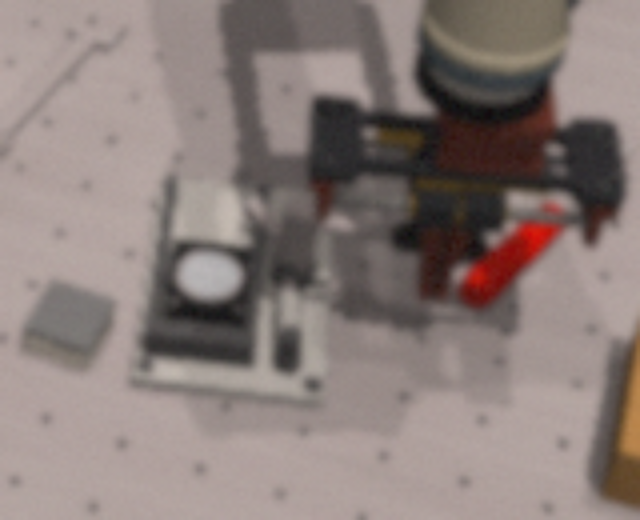

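View pics/s8.png

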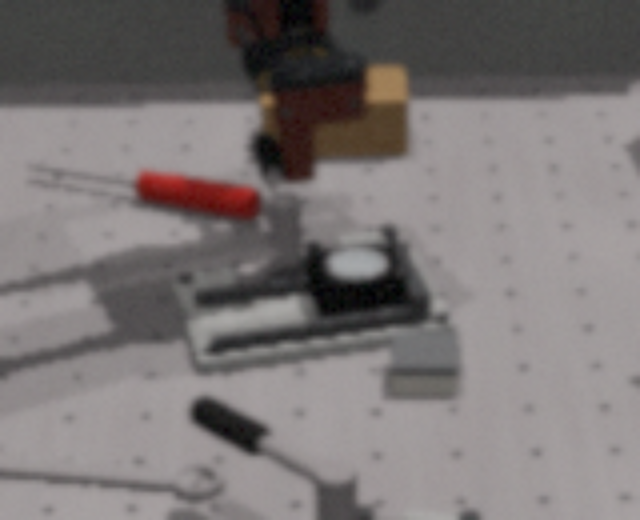

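```bash
python3 -m jog '[[[-0.008,-0.002,0,0,0,-0.09,0],[-0.017,-0.003,0,0,0,-0.18,0],[-0.026,-0.004,0,0,0,-0.3,0],[-0.034,-0.004,0,0,0,-0.4,0],[-0.043,-0.003,0,0,0,-0.5,0]]]'
python3 - <<'E'
from h import *
w=r.get_image('scene');cv2.imwrite('pics/c9.png',cv2.resize(w['pixels'][130:260,240:400,::-1],None,fx=4,fy=4))
w=r.get_image('side');cv2.imwrite('pics/s9.png',cv2.resize(w['pixels'][120:250,160:320,::-1],None,fx=4,fy=4))
E
```

```text
time_s: 11.58
eef_pos: [453.8, 239.5, 44.4]
orientation: [[0.731, 0.683, -0.001], [0.683, -0.731, -0.0], [-0.001, -0.001, -1.0]]
contact_force: [0.4, 0.3, -0.6]
finger_gap: 0.008
```

View pics/c9.png

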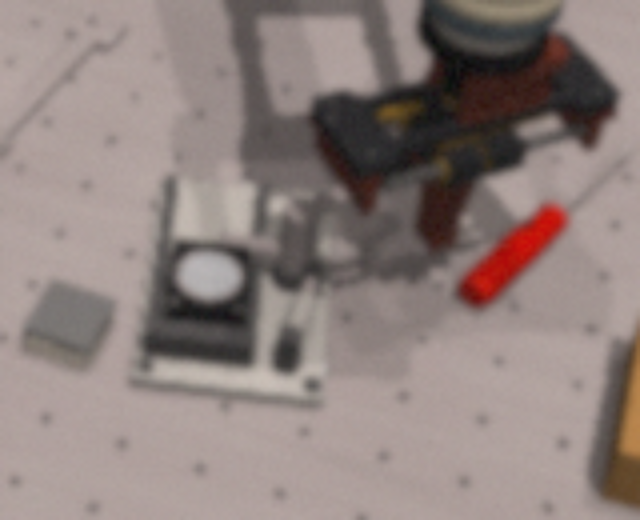

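View pics/s9.png

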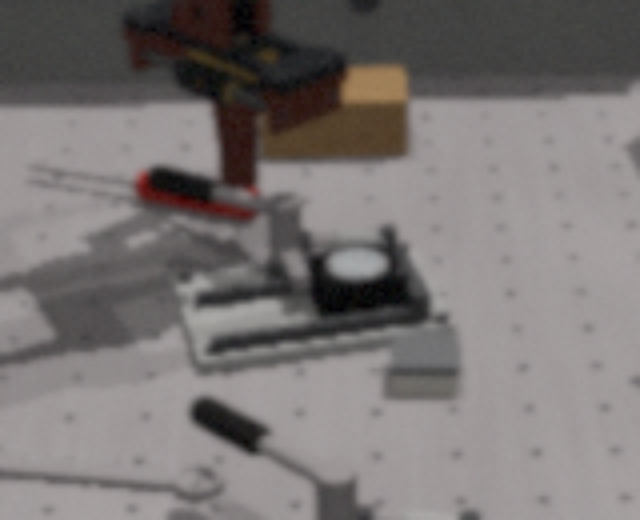

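```bash
python3 -m jog '[[[0.005,0,-0.02,0,0,0,0],[0.01,0,-0.07,0,0,0,0],[0.01,0,-0.12,0,0,0,0],[0.01,0,-0.17,0,0,0,0],[0.01,0,-0.22,0,0,0,0]]]'
python3 -c "
from h import *
go([540,115,275],14.4)"
```

```text
time_s: 12.3
eef_pos: [462.0, 246.6, 268.1]
orientation: [[0.733, 0.68, 0.002], [0.68, -0.733, 0.001], [0.002, 0.001, -1.0]]
contact_force: [-0.1, 0.3, 0.5]
finger_gap: 0.004
shift [-0.0323  0.1495 -0.0069] rv [ 0.    -0.002  0.497] at [462.  246.6 268.1] t 12.3
```

```bash
python3 -m jog '[[[-0.01,0.05,0,0,0,0.1,0],[-0.02,0.1,0,0,0,0.2,0],[-0.032,0.15,0,0,0,0.3,0],[-0.032,0.15,0,0,0,0.4,0],[-0.032,0.15,0,0,0,0.5,0]]]'
python3 -m jog '[[[0,0,0,0,0,0,0],[0,0,0,0,0,0,0],[0,0,0,0,0,0,0],[0,0,0,0,0,0,0],[0,0,0,0,0,0,0]]]'
python3 -c "
from h import *
w=r.get_image('wrist');cv2.imwrite('pics/w9.png',w['pixels'][:,:,::-1])
cv2.imwrite('pics/w9c.png',cv2.resize(w['pixels'][105:265,135:295,::-1],None,fx=3.7,fy=3.7,interpolation=cv2.INTER_CUBIC))"
```

```text
time_s: 12.92
eef_pos: [541.5, 114.1, 266.1]
orientation: [[0.971, 0.241, 0.001], [0.241, -0.971, 0.0], [0.001, -0.0, -1.0]]
contact_force: [-1.2, 0.3, 0.5]
finger_gap: 0.007
time_s: 13.55
eef_pos: [540.6, 115.0, 264.6]
orientation: [[0.969, 0.248, -0.0], [0.248, -0.969, -0.0], [-0.0, -0.0, -1.0]]
contact_force: [-0.5, 0.6, -0.2]
finger_gap: 0.002
```

View pics/w9.png

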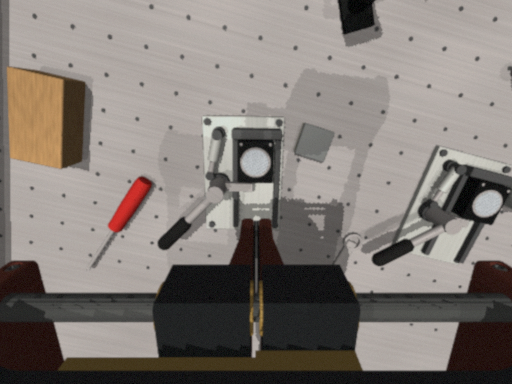

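View pics/w9c.png

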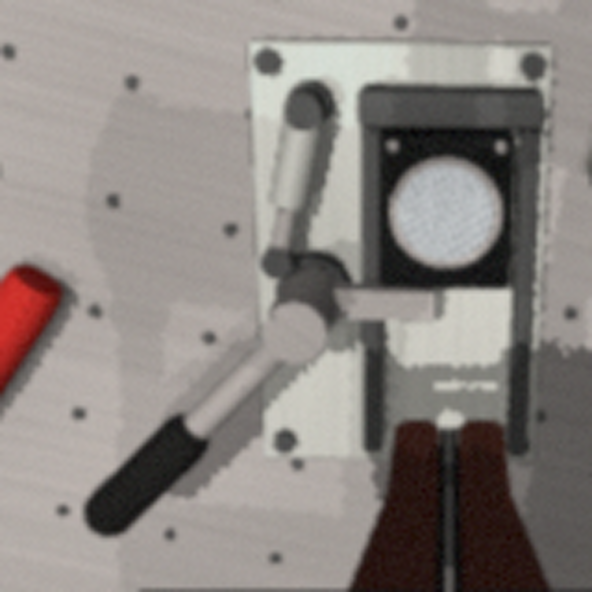

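Run:
```python
from h import *
w=r.get_image("wrist");f=lambda u,v,z:ray(w,135+u/3.7-.4,105+v/3.7-.4,z)[:2]
a=f(190,438,66);b=f(110,512,66)
d=b-a;print("lever",np.radians(np.degrees(np.arctan2(d[1],d[0]))-13.7)-.87)
c,s=np.cos(np.radians(13.7)),np.sin(np.radians(13.7));R=np.array([[c,-s],[s,c]])
print("lens fix",R.T@(f(446,212,46)-[521,110]),"contact",r.observe()["contact_force"])
print(r.sign_off())
```

```text
lever 1.4664640406307412
lens fix [19.67124297  1.42033542] contact [-0.81323443  0.27767588  0.0901202 ]
the job is handed in; nothing more can be done
None
```

I pushed fixture_a's cell home with the shut fingertips, and it stopped against the end stop at about 12 N. I then pushed the lever's grip round its arc until it snapped over by itself. The arm is retracted clear, and I handed the job in at about 13.6 s.

Last checks, all from the final wrist picture or state:
- **Cell:** it lies flat against the stop at x ≈ 19.7 mm (home is 20 mm).
- **Lever:** I measured about 1.47 rad from the image, above the 1.42 limit, with a few hundredths of a radian of uncertainty. The tongue lies square behind the cell.
- **Tool:** the force on it was about 0.9 N, which is sensor noise, so it touches nothing.
- **Surroundings:** the other fixture, the driver, the lens box and the tissue box look unmoved, judged by eye. The screw tin, the wrench (mostly hidden by the gripper), the post and the mirror mount (cut off at the frame edge) were not fully in view. I did not re-measure any of these or take a last wide picture.

No check failed or disagreed.

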